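# Hang the candle snuffer in its latched rack and put its drip dish beneath it

### The job

Put the brass bell snuffer away upright in the pine rack: slide its neck in through the slot's mouth, past the sprung brass latch, and along under the ledge to the very end of the free arm of the slot, and leave it hanging there by its collar with the latch sprung shut. Then move the pewter dish it stood in under the rack, flat on the counter, centred below the bell. Leave the taper holder hanging in the other arm, the candlestick and the cruets as they are.

Things in the scene. Friction and masses are not known exactly. Their poses are not given: they have to be found in the camera images.
- rack: Fixed pine rack, mm. Origin on the counter below the middle of the slot's crossbar; z up, x from the front (slot mouth, robot's side) to the back. Level slotted board z 135-147, x -60 to 45, |y| to 125. Below it two cheeks, |y| 108-125, x -50 to 45, with an open bay between them; posts |y| 108-125, x 20-45 carry a ledge. Front and back open
- slot_mouth (a point): Mouth of the T-shaped slot (18 wide, right through the board): at the board's front edge, top face, rack (-60, 0, 147). From here the stem of the T runs straight in along the rack's x to slot_cross
- slot_cross (a point): Where stem meets crossbar, board's top face, rack (0, 0, 147). The crossbar, 18 wide, runs along the rack's y to end walls at y = +51 and -51. The taper holder hangs in one arm (either one); the other is free. The 8 neck has 5 to spare each side, so at the end its axis is at |y| = 47
- ledge_edge (a point): Middle of the lower front edge of the overhanging ledge, rack (-10, 0, 300); ledge z 300-315, x -10 to 50, |y| to 130. It is over the crossbar, so a gripper holding the handle there must lean about 32 to 50 degrees from vertical, its body back towards the front
- latch (a joint): Sprung brass latch across the stem: leaf 24 long, 4 thick, on top of the board (z 148-156), on a vertical pin (9 wide, 12 high) at rack (-45, +16), lying along rack -y. 0 shut; grows to 1.4 rad as its end swings inwards (rack +x), its only way. A neck pushed in along y = 0 opens it with 2 to 5 N; it snaps shut when the neck's centre is past about x = -18
- latch_tip (a point): Free end of the latch leaf, mid-height (152 over the counter)
- snuffer: Brass bell snuffer, 0.22 kg, 176 high, standing in the dish on its floor, bell down. Origin: centre of the bell's underside, z up the axis. Bell z 0-50, 45 across; neck 8 across, z 50-95; collar 30 across, z 95-101; walnut handle 18 x 18, sides along x and y, z 101-176
- snuffer_collar (a point): On the snuffer's axis, underside of the collar (snuffer z = 95). Hung, it is 147 over the counter and the bell's underside 52. To pass along the slot and over the latch leaf, carry it 12 to 28 higher: then the collar clears the leaf and the bell clears the board's underside
- snuffer_handle (a point): Middle of the snuffer's walnut handle (z = 138.5 of the snuffer)
- dish: Loose round pewter dish, 0.35 kg, 110 across at the rim, 92 at the foot, 22 high, wall 4, floor 5 thick. Origin: centre of its underside. A flat thumb lug sticks out from the rim along its own -x, which starts turned roughly towards the robot
- dish_lug (a point): Middle of the dish's thumb lug, at dish x = -71, z = 13.5: 14 wide (dish y), 13 thick, from the rim to x = -91. Gripped across its width, the dish can be slid on the counter. With the dish under the rack, a gripper there must lean back 20 to 45 degrees to clear the board's front edge
- mat: Round cork mat, 120 across, 1 thick, let into the counter (things rest at counter height), straight below the free arm of the slot: centred at rack x = 0, y = +42 or -42. Origin: its centre on the counter
- taper_holder: Small brass taper holder with a walnut knob, 92 high, hanging loose by its 30 wide collar in the taken arm, at rack y about +42 or -42; its knob ends 179 over the counter. Origin: its lower end, 87 over the counter. Leave it alone
- candlestick: Brass pricket candlestick with verdigris, 90 across at the foot, 146 high, standing on the counter. Origin: centre of its underside. Leave it alone
- cruet_a: Clear glass cruet with a faceted stopper, 70 across, 132 high, standing on the counter. Origin: centre of its underside. Leave it alone
- cruet_b: A second glass cruet of the same shape and size. Origin: centre of its underside. Leave it alone
Mind the look-alikes: they are no part of the job. What is meant by the dish is not red, and is the larger of those in its own colour.

How it is judged (in metres and radians):
On the way, in this order (a step that is already met when the one before it is completed fails the run):
1. the snuffer is lifted clear of the dish (z of snuffer in the frame of dish above 0.04 m), for 0.1 s.
2. the snuffer's neck is in the slot behind the latch and the latch has sprung shut (x of snuffer_collar in the frame of rack between -0.014 and 0.012 m and y of snuffer_collar in the frame of rack between -0.03 and 0.03 m and height (world z) of snuffer_collar between 0.143 and 0.185 m and value of joint latch below 0.15 rad), for 0.05 s.
3. the snuffer hangs released by its collar at the end of the free arm ((y of snuffer_collar in the frame of rack above 0.036 m or y of snuffer_collar in the frame of rack below -0.036 m) and x of snuffer_collar in the frame of rack between -0.01 and 0.01 m and height (world z) of snuffer_collar between 0.143 and 0.15 m and contact force between the fingers and snuffer below 0.1 N), for 0.2 s.
At the end, for the whole second after the job is handed in: Snuffer hanging still by its collar (3 mm, tilt under 0.12 rad) in the free arm, axis 36 mm or more from the rack's midline (end is at 47) and within 10 mm of the crossbar line; latch under 0.15 rad; dish flat and still on the counter, centre within 30 mm of below the bell's; both released ((y of snuffer_collar in the frame of rack above 0.036 m or y of snuffer_collar in the frame of rack below -0.036 m) and x of snuffer_collar in the frame of rack between -0.01 and 0.01 m and height (world z) of snuffer_collar between 0.143 and 0.15 m and angle between snuffer's own z axis and vertical below 0.12 rad and value of joint latch below 0.15 rad and horizontal distance between snuffer and dish below 0.03 m and height (world z) of dish below 0.004 m and angle between dish's own z axis and vertical below 0.06 rad and linear speed of snuffer below 0.03 m/s and linear speed of dish below 0.02 m/s); the robot touches nothing.
It fails at once if the hanging taper holder is moved more than 25 mm (distance of taper_holder from where it was at the start of the episode above 0.025 m).
It fails at once if the candlestick is moved more than 20 mm or tipped (distance of candlestick from where it was at the start of the episode above 0.02 m or angle between candlestick's own z axis and vertical above 0.25 rad).
It fails at once if a cruet is moved more than 20 mm or tipped (distance of any of cruet_a, cruet_b from where it was at the start of the episode above 0.02 m or angle between any of cruet_a, cruet_b's own z axis and vertical above 0.25 rad).
It also fails if it takes over 58 s, if anything falls off the work surface, if the arm or the gripper's body presses on something with over 40 N, if the wrist force passes 120 N, or if a joint passes its speed limit or range.

### The arm

A 7-joint arm with a two-finger parallel gripper is mounted at the origin on the work surface. World frame = base frame: x ahead of the robot, y to its left, z up, the work surface at z = 0. Lengths are in mm, angles in rad, forces in N, time in s.
With the tool pointing down it reaches from about 425 to 875 mm from the base axis. Payload 4.7 kg.
Tool frame: the origin (TCP) lies at the very end of the fingers, on their centre line; the grasp point (between the pads) lies 19 mm behind it; z points along the fingers, y is the line along which they close (so a half turn about z gives the same grasp; the last joint's range is limited). The gripper opens to 87 mm and grips with 3 to 60 N. Pads are 19 mm wide; open, the fingers measure 117 mm over their backs; the gripper's body (75 mm by 190 mm) begins 51 mm behind the grasp point.
Start: joints at [-1.17, 0.321, -0.07, 1.45, 0.023, 1.371, -0.057], TCP at [245.226, 601.988, 222.587] pointing down, gripper open.
Joint ranges: [-2.86, 2.86], [-0.3, 2.09], [-1.38, 1.24], [0.06, 2.45], [-1.56, 4.7], [0.09, 2.05], [-2.69, 2.69]. Speed limits (rad/s): [2.57, 2.57, 3.14, 3.14, 3.14, 3.14, 3.14].

### API

Orientations are given as a unit quaternion [x, y, z, w].
In Python, from workcell import r gives the robot as it stands.
- The arm moves only by the tool apply_moves, never from a script. Its argument "plan" is a list that holds one entry, the list of rows, each a list of 7 numbers: the opening, from -1 (shut) to 1 (fully open), then the shift along the tool's x, y, z each as a share of 0.3 m, from -1 to 1, then the turn, a rotation vector about the tool's x, y, z each as a share of 45 degrees, from -1 to 1. A call has 1 to 12 rows; each row is the pose to reach, as a shift and turn from the pose commanded when the call began, along the tool's axes at that moment; what a row does not reach only later rows make up. A row lasts 1/8 s, in which the tool goes at most 62.5 mm and 10.7 degrees, less where a joint would pass 70% of its speed; a pose out of reach is approached as far as the arm can. A call with a number of a shift or a turn outside -1 to 1 is refused whole. A call with a gripper value outside its range is refused whole. The fingers move at their own pace and stop on an object; the grip force is fixed at half the most. Time passes only in rows, so rows that repeat a pose let the fingers close. It gives the time, the measured TCP pose, the force, the opening and the grip force at its end, in the units of the state.
- r.get_state(): the state, without advancing time (a new reading comes with each control period).
- r.grab_frame(name): name is "scene" or "top" or "wrist"; returns a dict with "img" (420x560x3 uint8, red, green, blue), "z_map" (420x560 float32, mm along the optical axis (not along the pixel's ray), 0 where there is no reading), "vfov" (degrees; the focal length in pixels is half the picture's height over the tangent of half this angle, whatever the lens; pixels are square), "cx", "cy" (the principal point, pixels), "rvec" (rotation vector, rad) and "tvec" (3), from world to camera coordinates, as OpenCV has them; the wrist camera has in their place "mount" (4x4, takes a point from camera to tool coordinates, whose origin is the TCP and whose axes are the flange's). Camera axes: x right, y down, z forward; pixel columns grow to the right and rows downward; lengths in mm; the calibration is good to about 2 mm. A picture is of the moment at which its call begins: read the wrist's pose just before it.
- r.job_done(): hands the job in; it is judged then, once.
Trained networks look in a picture, given as the dict that the camera call returned (one of the last four; its "shot" number tells which), for a name from the list of things; names that differ only in an ending like _2 or _b are one class to them, and where a whole thing is asked for, a point or a joint stands for the part that bears it (a point fixed in the world has none). Each returns a list of dicts, best first, with "score" (0 to 1); they miss things now and then, are a little off and sometimes report something else, mostly with a low value. They report only what shows in the picture. A call takes as long as a camera call. They do not tell look-alikes from the thing itself.
- r.look_for(picture, name): "position" ([x, y, z] in mm, in world coordinates, good to about 4 mm: the middle of the surface that is visible of it).
- r.pinpoint(picture, name): "position" ([x, y, z] in mm, in world coordinates, good to about 4 mm: a listed point, or the origin of a listed thing).
The state is a dict: "clock": time; "qpos": joint angles; "joint_velocities": joint speeds; "joint_torque": joint torques, N m; "position": TCP position; "eef_rot": TCP orientation; "ft_force": force on the tool from outside, world axes, zero at the start; "ft_torque": the same for the moment, N m; "opening": finger opening in mm; "gripper_force": force on a finger pad.
Only numpy, scipy, OpenCV 4.12 (cv2) and the standard library are available. Lean on these libraries where they do the work, as an engineer would, in place of code of your own. Each camera call takes 0.05 s, during which the arm holds its last target. There are 200 camera calls.

## Working session

There is one attempt and no reset: what is moved stays moved. The work goes in short steps, Python scripts to look and compute and a tool call to move; the robot and the scene stay as the last step left them, time stands still between calls to the robot, and variables do not carry over. Pictures are saved under pics/ and viewed, at most 10 in all, crops included, and the job is handed in when it is done.

Besides the shell and the picture viewer there is one more tool, called after ">>>" as name(argument=value, ...) on one line, values as JSON. apply_moves: Moves the arm, as the interface text tells. Its arguments: {"type":"object","properties":{"plan":{"type":"array","items":{"type":"array","items":{"type":"array","items":{"type":"number"}}}}},"required":["plan"]}

```bash
ls; mkdir -p pics; cat > h.py <<'E'
import numpy as np, cv2
from scipy.spatial.transform import Rotation as R
from workcell import r
np.set_printoptions(precision=1,suppress=True)
def save(f,n): cv2.imwrite(f'pics/{n}.png',f['img'][:,:,::-1])
def find(f,names,fn='pinpoint'):
    for n in names:
        for d in getattr(r,fn)(f,n)[:3]: print(f['shot'],n,round(d['score'],2),np.array(d['position']))
E
python3 - <<'E'
from h import *
a=r.grab_frame('scene');save(a,'scene0');b=r.grab_frame('top');save(b,'top0')
N=['rack','slot_mouth','slot_cross','ledge_edge','latch_tip','snuffer','snuffer_collar','snuffer_handle','dish','dish_lug','mat','taper_holder','candlestick','cruet_a']
for f in(a,b): find(f,N)
print(r.get_state())
E
```

```text
pics
1 rack 0.91 [646.8 -80.3  -1.3]
1 rack 0.27 [ 473.1 -372.5    2.1]
1 slot_mouth 0.85 [584.1 -84.3 149.8]
1 slot_mouth 0.74 [570. 241.   6.]
1 slot_cross 0.96 [646.6 -74.8 146.1]
1 ledge_edge 0.88 [633.9 -81.1 301.9]
1 ledge_edge 0.65 [650.2 -77.4   0.7]
1 ledge_edge 0.39 [718.5 157.6   3.4]
1 snuffer 0.68 [566.5 242.4   0.9]
1 snuffer_collar 0.63 [572.1 244.8 100.4]
1 snuffer_collar 0.15 [640.1 -35.3  -1.4]
1 snuffer_handle 0.61 [570.8 243.8 140.4]
1 dish 0.93 [369.8 363.8   1.7]
1 dish 0.73 [563.6 238.9   0.4]
1 dish 0.61 [581.3 392.5  -2. ]
1 dish_lug 0.94 [430.2 394.5  15.4]
1 dish_lug 0.87 [540.5 405.1  10.2]
1 dish_lug 0.8 [497.  206.4  19.4]
1 mat 0.86 [642.  -37.2  -1.9]
1 taper_holder 0.49 [ 650.1 -122.7   88.3]
1 candlestick 0.57 [715.9 161.4   2.3]
1 candlestick 0.31 [ 651.2 -121.2   87.9]
1 cruet_a 0.81 [742.1 284.7   2.9]
1 cruet_a 0.62 [ 477.4 -372.5    1.1]
2 slot_mouth 0.55 [588.6 -86.3 145.2]
2 slot_cross 0.67 [647.9 -79.4 146.2]
2 ledge_edge 0.78 [638.1 -77.7 301.3]
2 snuffer 0.57 [571.1 237.9   3.2]
2 snuffer_collar 0.72 [571.5 241.4  97.6]
2 snuffer_handle 0.8
[... 244 characters left out ...]
33.5  -1.9]
2 taper_holder 0.7 [646.9 -79.7 146.1]
2 taper_holder 0.55 [ 646.2 -124.5   85.5]
2 taper_holder 0.42 [588.4 -86.8 144.4]
2 candlestick 0.93 [718.5 158.6  -1.6]
2 cruet_a 0.75 [743.8 283.5   0.4]
2 cruet_a 0.7 [ 478.1 -371.     0.4]
2 cruet_a 0.6 [565.5 237.2   1.5]
{'clock': 1.5, 'qpos': array([-1.2,  0.3, -0.1,  1.5,  0. ,  1.4, -0.1]), 'joint_velocities': array([-0., -0.,  0.,  0.,  0., -0., -0.]), 'joint_torque': array([ -0. , -49.1,  -0.4, -31.3,  -0.1,   0. ,   0. ]), 'position': array([245.2, 602. , 222.6]), 'eef_rot': array([0.2, 1. , 0. , 0. ]), 'ft_force': array([ 0.1,  0.5, -0.3]), 'ft_torque': array([ 0.,  0., -0.]), 'gripper_force': 0.0, 'opening': 86.97362209944313}
```

View pictures.

View pics/scene0.png

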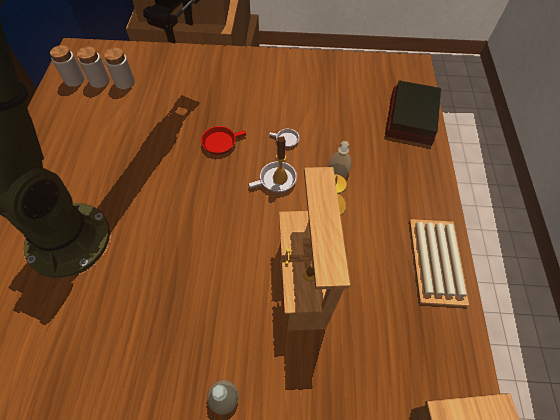

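View pics/top0.png

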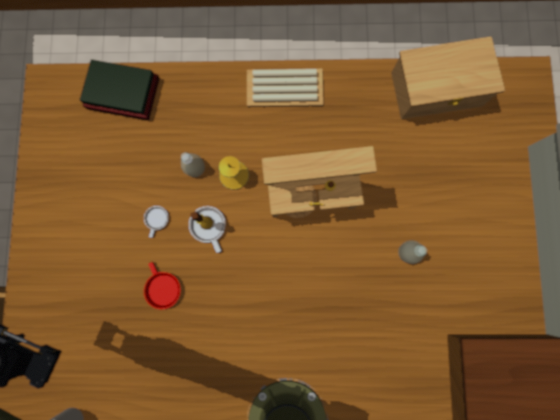

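```bash
cat >> h.py <<'E'
def cloud(f,st=None):
    h,w=f['z_map'].shape; fl=h/2/np.tan(np.radians(f['vfov'])/2)
    v,u=np.mgrid[:h,:w]; z=f['z_map'].astype(float)
    P=np.stack([(u-f['cx'])/fl*z,(v-f['cy'])/fl*z,z],-1)
    if 'rvec' in f:
        M=R.from_rotvec(np.ravel(f['rvec'])).as_matrix(); W=(P-np.ravel(f['tvec']))@M
    else:
        m=np.array(f['mount']); P=P@m[:3,:3].T+m[:3,3]
        W=P@R.from_quat(st['eef_rot']).as_matrix().T+st['position']
    W[z<=0]=np.nan
    return W
def sel(W,lo,hi): # box
    return ((W>lo)&(W<hi)).all(-1)
E
python3 - <<'E'
from h import *
for n in('scene','top'):
    f=r.grab_frame(n); W=cloud(f)
    for lo,hi,nm in(((550,-300,308),(780,120,322),'ledge'),((540,-300,140),(700,120,151),'board')):
        p=W[sel(W,lo,hi)][:,:2]; (c,s,a)=cv2.minAreaRect(p.astype(np.float32)); b=cv2.boxPoints((c,s,a))
        print(n,nm,len(p),np.array(c),np.array(s),a,b.tolist())
    p=W[sel(W,(480,160,14),(640,310,25))]; print('rim',len(p),cv2.minEnclosingCircle(p[:,:2].astype(np.float32)),p.min(0),p.max(0))
    rim=p[np.hypot(*(p[:,:2]-[565,237]).T)<60]; x,y=rim[:,0],rim[:,1]
    s=np.linalg.lstsq(np.c_[2*x,2*y,np.ones(len(x))],x*x+y*y,rcond=None)[0]; print('circ',s[:2],np.sqrt(s[2]+s[0]**2+s[1]**2))
    l=p[np.hypot(*(p[:,:2]-s[:2]).T)>66]; print('lug',l.mean(0), len(l))
    for z in range(110,185,12):
        q=W[sel(W,(530,200,z),(610,280,z+12))]; print(z,len(q),q.mean(0),np.ptp(q,0) if len(q) else'')
w=r.grab_frame('wrist');print(np.array(w['mount']),w['vfov'],w['cx'],w['cy'])
E
```

```text
scene ledge 3817 [664.3 -77. ] [ 60.6 262.3] 5.882421016693115 [[620.7515258789062, 50.40488052368164], [647.6344604492188, -210.51934814453125], [707.9042358398438, -204.30975341796875], [681.0213012695312, 56.614471435546875]]
scene board 2830 [635. -80.] [102.6 252.5] 6.255521774291992 [[570.2394409179688, 39.86659240722656], [597.7500610351562, -211.1077880859375], [699.7278442382812, -199.92945861816406], [672.2172241210938, 51.044921875]]
rim 303 ((545.1373291015625, 228.12307739257812), 71.08409881591797) [480.7 180.3  14. ] [614.1 290.5  24.9]
circ [558.8 237.6] 47.210295639828686
lug [490.2 203.7  19.1] 34
110 23 [565.5 233.3 115.7] [19.7 11.7 11.1]
122 22 [565.7 233.3 128.1] [19.7 14.3 11.4]
134 25 [565.5 233.8 139.8] [19.7 15.7 10.9]
146 22 [564.5 234.5 152.1] [19.4 14.7 11.5]
158 24 [565.4 234.  163.5] [19.4 16.  11.7]
170 44 [565.4 236.7 177.7] [19.1 23.6 11.3]
182 8 [567.7 239.1 182.7] [13.2 10.7  1.7]
top ledge 2883 [666.  -76.9] [ 61.4 260.2] 5.8372087478637695 [[622.2572021484375, 49.43006134033203], [648.72265625, -209.44482421875], [709.7845458984375, -203.20230102
[... 229 characters left out ...]
07812], [656.8904418945312, 48.17474365234375]]
rim 303 ((545.4888916015625, 229.96983337402344), 71.67700958251953) [480.1 183.5  14. ] [616.6 290.5  25. ]
circ [562.  237.8] 47.70009358562386
lug [490.9 205.6  19.2] 39
110 9 [565.4 235.1 115.6] [20.8 10.7 10. ]
122 9 [566. 236. 128.] [19.6 13.7 10.1]
134 9 [564.5 233.8 139.7] [15.2 10.5 11.4]
146 9 [563.9 237.  151.8] [18.5 13.9 10.1]
158 10 [566.  235.3 164.4] [19.1 11.7 11.1]
170 45 [567.1 240.7 179. ] [20.1 20.2  9.9]
182 7 [567.  239.6 183.5] [15.5  8.   2.3]
[[  -0.    -1.    -0.3   73.3]
 [   1.    -0.    -0.     0.4]
 [   0.    -0.3    1.  -163.2]
 [   0.     0.     0.     1. ]] 70.69383775575318 279.90926352701115 211.1454300921589
```

```bash
cat >> h.py <<'E'
def ori(psi,lean,flip=1):
    p,l=np.radians([psi,lean]); z=np.array([np.sin(l)*np.cos(p),np.sin(l)*np.sin(p),-np.cos(l)])
    y=flip*np.array([-np.sin(p),np.cos(p),0]); return R.from_matrix(np.c_[np.cross(y,z),y,z])
def move(p,o,st=None):
    "shares from the current commanded(~measured) pose"
    st=st or r.get_state(); q=R.from_quat(st['eef_rot']); 
    s=q.inv().apply(np.array(p)-st['position'])/300; t=(q.inv()*o).as_rotvec(degrees=True)
    print('shift',np.round(s,4),'turn',np.round(t/45,4),'rows',round(max(np.linalg.norm(s)*300/62.5,np.linalg.norm(t)/10.7),1))
E
python3 - <<'E'
from h import *
s=r.get_state(); print(R.from_quat(s['eef_rot']).as_matrix(), s['position'], np.round(s['qpos'],3), s['clock'])
for f in(1,-1):
  for psi in (24,0): move((520,235,330),ori(psi,0,f)); 
E
```

```text
[[-0.9  0.4  0. ]
 [ 0.4  0.9  0. ]
 [-0.   0.  -1. ]] [245.2 602.  222.6] [-1.2  0.3 -0.1  1.5  0.   1.4 -0.1] 1.65
shift [-1.3 -0.8 -0.4] turn [ 0.  0. -1.] rows 7.5
shift [-1.3 -0.8 -0.4] turn [ 0.   0.  -0.5] rows 7.5
shift [-1.3 -0.8 -0.4] turn [ 0. -0.  3.] rows 12.5
shift [-1.3 -0.8 -0.4] turn [ 0.  -0.   3.5] rows 14.8
```

```bash
sed -i 's/precision=1/precision=3/' h.py
python3 - <<'E'
from h import *
move((406,421,246),ori(45,0)); move((567,240,270),ori(23,0))
E
```

```text
shift [-0.724 -0.356 -0.078] turn [-0.     0.    -1.492] rows 6.3
shift [-1.448 -0.713 -0.158] turn [ 0.     0.    -1.004] rows 7.8
```

>>> apply_moves(plan=[[[1,-0.18,-0.09,-0.02,0,0,-0.2],[1,-0.36,-0.18,-0.04,0,0,-0.4],[1,-0.54,-0.27,-0.06,0,0,-0.6],[1,-0.72,-0.36,-0.08,0,0,-0.8],[1,-0.9,-0.45,-0.1,0,0,-1.0]]])

```text
clock: 2.28
position: [445.5, 373.5, 253.1]
eef_rot: [-0.201, 0.98, 0.0, 0.0]
ft_force: [1.0, 0.9, 0.3]
opening: 87.0
gripper_force: 0.0
```

```bash
python3 - <<'E'
from h import *
move((567,240,270),ori(23,0))
E
```

```text
shift [-0.198 -0.569 -0.056] turn [0.001 0.001 0.003] rows 2.9
```

>>> apply_moves(plan=[[[1,-0.066,-0.19,-0.02,0,0,0],[1,-0.132,-0.38,-0.04,0,0,0],[1,-0.198,-0.569,-0.056,0,0,0],[1,-0.198,-0.569,-0.056,0,0,0]]])

```text
clock: 2.78
position: [569.2, 234.1, 269.8]
eef_rot: [-0.193, 0.981, -0.002, 0.001]
ft_force: [-0.5, 0.3, -0.7]
opening: 87.0
gripper_force: 0.0
```

```bash
python3 - <<'E'
from h import *
s=r.get_state();f=r.grab_frame('wrist');save(f,'w1');W=cloud(f,s)
print(s['position'],s['clock'],s['qpos'])
find(f,['snuffer','snuffer_collar','snuffer_handle','dish','dish_lug'])
p=W[sel(W,(530,200,174),(610,280,190))];print(len(p),p.mean(0)); print(cv2.minAreaRect(p[:,:2].astype(np.float32)))
m=p[:,2]>p[:,2].max()-3
print(np.median(p[:,2]),p[:,2].max())
p=W[sel(W,(480,160,18),(640,310,25))];rim=p[np.hypot(*(p[:,:2]-[563,237]).T)<58];x,y=rim[:,0],rim[:,1]
q=np.linalg.lstsq(np.c_[2*x,2*y,np.ones(len(x))],x*x+y*y,rcond=None)[0]; print('circ',q[:2],np.sqrt(q[2]+q[0]**2+q[1]**2),np.median(rim[:,2]))
E
```

```text
[569.247 234.065 269.788] 2.775 [-0.565  0.227  0.156  1.478 -0.032  1.438  1.55 ]
6 snuffer 0.82 [568.7 239.4   1.1]
6 snuffer_collar 0.8 [569.2 242.8  99.1]
6 snuffer_handle 0.74 [563.9 235.6   2.5]
6 snuffer_handle 0.67 [571.3 240.7 140.1]
6 snuffer_handle 0.56 [492.9 204.4  13.5]
6 dish 0.93 [580.3 397.1  -0.7]
6 dish 0.81 [561.1 238.8   3.1]
6 dish 0.79 [368.8 364.8  -4.9]
6 dish_lug 0.8 [434.7 397.6  19.2]
6 dish_lug 0.72 [495.  208.   13.3]
6 dish_lug 0.72 [535.7 406.2  11.8]
421 [567.647 240.49  181.48 ]
((568.516357421875, 240.8902587890625), (18.05303382873535, 17.844039916992188), 17.03677749633789)
181.92207770636116 184.35507344010895
circ [562.535 236.374] 49.570257734748616 22.294856101871744
```

View pics/w1.png

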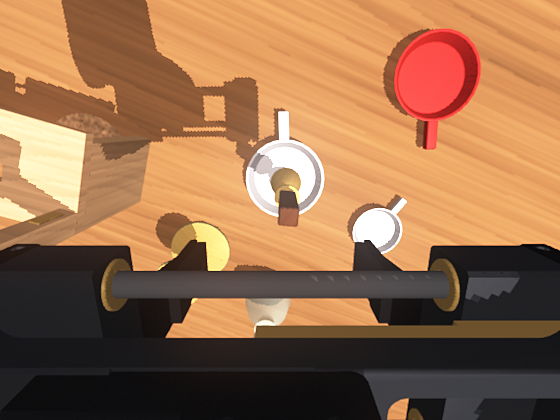

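```bash
cat >> h.py <<'E'
def tcp(g,psi,lean,back=0): return np.array(g)+(19-back)*ori(psi,lean).as_matrix()[:,2]
E
python3 - <<'E'
from h import *
s=r.get_state();print(s['clock'],s['position'],s['joint_velocities'])
move(tcp((568.5,240.7,143.5),17,40,100),ori(17,40))
E
```

```text
3.075 [564.284 242.682 269.306] [-0.002 -0.001  0.004 -0.001  0.004  0.001  0.   ]
shift [0.162 0.006 0.212] turn [ 0.048 -0.888  0.128] rows 3.8
```

>>> apply_moves(plan=[[[1,0.04,0.001,0.05,0.012,-0.222,0.032],[1,0.08,0.003,0.106,0.024,-0.444,0.064],[1,0.12,0.005,0.16,0.036,-0.666,0.096],[1,0.162,0.006,0.212,0.048,-0.888,0.128],[1,0.162,0.006,0.212,0.048,-0.888,0.128],[1,0.162,0.006,0.212,0.048,-0.888,0.128],[1,0.162,0.006,0.212,0.048,-0.888,0.128]]])

```text
clock: 3.95
position: [522.0, 225.5, 210.1]
eef_rot: [-0.137, 0.929, 0.051, 0.341]
ft_force: [0.5, 0.5, 0.2]
opening: 87.0
gripper_force: 0.0
```

```bash
python3 - <<'E'
from h import *
s=r.get_state();print(s['clock'],s['position'],s['joint_velocities'],s['qpos'])
move(tcp((568.5,240.7,143.5),17,40),ori(17,40))
E
```

```text
3.95 [521.979 225.465 210.142] [ 0.001  0.001  0.002 -0.003  0.     0.004 -0.004] [-0.547 -0.301 -0.018  2.283  0.358  0.5    1.042]
shift [0.02  0.004 0.338] turn [-0.001  0.008 -0.003] rows 1.6
```

>>> apply_moves(plan=[[[1,0.01,0.002,0.12,0,0,0],[1,0.02,0.004,0.24,0,0.004,0],[1,0.02,0.004,0.338,0,0.008,-0.003],[1,0.02,0.004,0.338,0,0.008,-0.003],[1,0.02,0.004,0.338,0,0.008,-0.003]]])

```text
clock: 4.58
position: [578.8, 243.0, 126.5]
eef_rot: [-0.139, 0.93, 0.049, 0.337]
ft_force: [-0.2, 0.0, 0.4]
opening: 87.1
gripper_force: 0.0
```

```bash
python3 - <<'E'
from h import *
s=r.get_state();print(s['clock'],s['position'],s['qpos'],s['ft_force'])
move(tcp((568.5,240.7,143.5),17,40),ori(17,40))
E
```

```text
4.575 [578.758 242.975 126.523] [-0.47  -0.037 -0.057  2.25   0.545  0.287  0.865] [-0.244  0.012  0.395]
shift [-0.01   0.003 -0.003] turn [-0.003 -0.004 -0.   ] rows 0.0
```

>>> apply_moves(plan=[[[-1,-0.01,0.003,-0.003,0,0,0],[-1,-0.01,0.003,-0.003,0,0,0],[-1,-0.01,0.003,-0.003,0,0,0],[-1,-0.01,0.003,-0.003,0,0,0],[-1,-0.01,0.003,-0.003,0,0,0],[-1,-0.01,0.003,-0.003,0,0,0],[-1,-0.01,0.003,-0.003,0,0,0],[-1,-0.01,0.003,-0.003,0,0,0]]])

```text
clock: 5.58
position: [578.9, 243.6, 126.8]
eef_rot: [-0.139, 0.93, 0.049, 0.336]
ft_force: [0.7, -0.8, -0.3]
opening: 17.7
gripper_force: 30.0
```

```bash
python3 - <<'E'
from h import *
s=r.get_state();print(s['clock'],s['position'],s['qpos'],s['ft_force'],s['opening'],s['gripper_force'])
# lift straight up 80 ; next waypoint in front of mouth
u=R.from_quat(s['eef_rot']).inv().apply([0,0,1]);print(u*80/300)
E
```

```text
5.575 [578.949 243.552 126.781] [-0.471 -0.036 -0.057  2.246  0.537  0.292  0.873] [ 0.682 -0.826 -0.348] 17.703985452524257 29.98710149084218
[-0.17  -0.001 -0.205]
```

>>> apply_moves(plan=[[[-1,-0.06,0,-0.073,0,0,0],[-1,-0.12,0,-0.146,0,0,0],[-1,-0.17,0,-0.205,0,0,0],[-1,-0.17,0,-0.205,0,0,0],[-1,-0.17,0,-0.205,0,0,0]]])

```text
clock: 6.2
position: [577.9, 243.2, 204.6]
eef_rot: [-0.139, 0.931, 0.048, 0.334]
ft_force: [0.2, -0.5, -3.1]
opening: 17.6
gripper_force: 30.0
```

```bash
cat >> h.py <<'E'
O=np.array([645.5,-78.5,0]); YAW=5.87
def rk(p): return O+R.from_euler('z',YAW,degrees=True).apply(np.array(p,float))
def inrk(p): return R.from_euler('z',-YAW,degrees=True).apply(np.array(p)-O)
E
python3 - <<'E'
from h import *
s=r.get_state();print(s['clock'],s['position'],s['qpos'],s['ft_force'],s['opening'],s['gripper_force'])
w=r.grab_frame('wrist');save(w,'w2');a=r.grab_frame('scene');save(a,'s2')
for f in(w,a):find(f,['snuffer','snuffer_collar','snuffer_handle'])
# pre-mouth waypoint: collar at rack(-105,0), collar height 167 -> grasp z 210.5
move(tcp(rk((-110,0,210.5)),YAW,40),ori(YAW,40))
E
```

```text
6.2 [577.918 243.189 204.619] [-0.499 -0.145 -0.028  2.166  0.328  0.468  1.095] [ 0.219 -0.459 -3.108] 17.570578980323887 29.982455089339055
7 snuffer 0.89 [569.6 238.5  80.4]
7 snuffer_collar 0.9 [569.5 241.4 174.6]
7 snuffer_handle 0.8 [569.9 241.1 217.3]
8 snuffer 0.87 [569.4 239.2  80.5]
8 snuffer_collar 0.72 [568.5 243.4 177.7]
8 snuffer_collar 0.2 [714.4 159.5   3.4]
8 snuffer_handle 0.87 [564.9 242.8 219.7]
8 snuffer_handle 0.34 [649.  -76.9  -0.6]
8 snuffer_handle 0.22 [ 472.3 -370.5   -1.3]
shift [ 0.347 -1.03  -0.239] turn [ 0.154 -0.008  0.191] rows 5.3
```

View pics/w2.png

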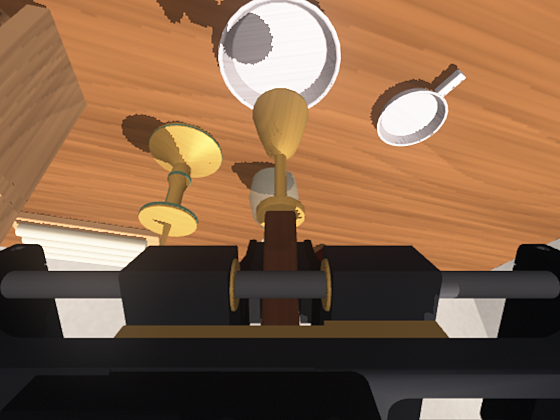

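```bash
cat >> h.py <<'E'
def carry(x,y,col,lean=39.5): # snuffer axis at rack x,y, collar underside height
    g=rk((x-1.4,y,col+41.4)); move(tcp(g,YAW,lean),ori(YAW,lean))
def where():
    s=r.get_state(); q=R.from_quat(s['eef_rot']).as_matrix(); g=s['position']-19*q[:,2]; a=inrk(g)+[1.4,0,-41.4]
    print('t',s['clock'],'collar rack',a,'lean',np.degrees(np.arccos(-q[2,2])),'psi',np.degrees(np.arctan2(q[1,2],q[0,2])),'F',s['ft_force'],'open',s['opening'],s['gripper_force']);print('q',s['qpos'])
E
python3 - <<'E'
from h import *
where(); carry(-88,200,138); carry(-88,140,138); carry(-88,0,138)
E
```

```text
t 6.6 collar rack [-43.908 325.101 179.491] lean 39.60559201263569 psi 16.732069690806398 F [ 0.304  0.578 -2.376] open 17.847377452894268 29.982535325107165
q [-0.499 -0.146 -0.028  2.164  0.328  0.467  1.096]
shift [ 0.262 -0.388 -0.036] turn [0.154 0.003 0.191] rows 2.3
shift [ 0.292 -0.585 -0.06 ] turn [0.154 0.003 0.191] rows 3.2
shift [ 0.362 -1.043 -0.116] turn [0.154 0.003 0.191] rows 5.3
```

>>> apply_moves(plan=[[[-1,0.09,-0.13,-0.012,0.04,0,0.05],[-1,0.18,-0.26,-0.024,0.08,0,0.1],[-1,0.262,-0.388,-0.036,0.12,0,0.15],[-1,0.277,-0.486,-0.048,0.154,0.003,0.191],[-1,0.292,-0.585,-0.06,0.154,0.003,0.191],[-1,0.292,-0.585,-0.06,0.154,0.003,0.191],[-1,0.292,-0.585,-0.06,0.154,0.003,0.191]]])

```text
clock: 7.48
position: [555.4, 53.4, 166.2]
eef_rot: [-0.048, 0.94, 0.017, 0.338]
ft_force: [0.0, 0.3, -2.0]
opening: 17.7
gripper_force: 30.0
```

```bash
python3 - <<'E'
from h import *
where(); carry(-88,0,138); carry(-87,0,167)
E
```

```text
t 7.475 collar rack [-86.833 140.437 139.471] lean 39.61882289831298 psi 5.901952964080003 F [ 0.05   0.339 -1.967] open 17.706015096836442 29.982664408598794
q [-0.382 -0.29   0.184  2.359  0.28   0.39   1.265]
shift [ 0.006 -0.468  0.001] turn [0.001 0.003 0.   ] rows 2.2
shift [-0.058 -0.468 -0.071] turn [0.001 0.003 0.   ] rows 2.3
```

>>> apply_moves(plan=[[[-1,0.006,-0.12,0.001,0,0,0],[-1,0.006,-0.28,0.001,0,0,0],[-1,0.006,-0.4,0.001,0,0,0],[-1,0.006,-0.468,0.001,0,0.003,0],[-1,-0.03,-0.468,-0.035,0,0.003,0],[-1,-0.058,-0.468,-0.071,0,0.003,0],[-1,-0.058,-0.468,-0.071,0,0.003,0],[-1,-0.058,-0.468,-0.071,0,0.003,0]]])

```text
clock: 8.48
position: [568.6, -86.5, 192.1]
eef_rot: [-0.049, 0.94, 0.017, 0.336]
ft_force: [0.1, -0.2, -2.0]
opening: 18.1
gripper_force: 30.0
```

```bash
python3 - <<'E'
from h import *
where(); s=r.get_state()
w=r.grab_frame('wrist');save(w,'w3');t=r.grab_frame('top');sc=r.grab_frame('scene')
a=sc['img'][200:330,250:380];b=t['img'][140:230,250:400]
cv2.imwrite('pics/c3.png',np.hstack([cv2.resize(a,(400,400),interpolation=2),cv2.resize(b,(400,400),interpolation=2)])[:,:,::-1])
for f in(w,t,sc):
    find(f,['slot_mouth','slot_cross','latch_tip','snuffer_collar','snuffer'])
W=cloud(w,s)
p=W[sel(W,(540,-230,143),(720,80,151))]
if len(p)>50: print(len(p),cv2.boxPoints(cv2.minAreaRect(p[:,:2].astype(np.float32))))
E
```

```text
t 8.475 collar rack [-88.002  -0.086 165.379] lean 39.336248221345635 psi 5.878369325727756 F [ 0.099 -0.155 -2.029] open 18.084196709048015 29.982367396733025
q [-0.313 -0.295  0.489  2.277 -0.124  0.469  1.97 ]
9 snuffer_collar 0.76 [559.2 -88.1 163.6]
9 snuffer 0.75 [556.8 -86.6  66.5]
10 slot_mouth 0.68 [588.7 -86.8 145.3]
10 slot_cross 0.9 [646.8 -83.2 147.6]
10 latch_tip 0.63 [645.2 -78.9   3.5]
10 snuffer_collar 0.71 [588.2 -85.6 146.4]
10 snuffer_collar 0.6 [560.4 -88.2 163.3]
10 snuffer 0.6 [560.5 -88.5  66.7]
11 slot_mouth 0.56 [587.4 -85.1 151. ]
11 slot_cross 0.63 [648.  -73.9 145.4]
11 snuffer_collar 0.87 [558.6 -85.3 163.3]
11 snuffer 0.86 [555.8 -87.9  68.1]
10682 [[ 549.795 -208.021]
 [ 660.303 -210.872]
 [ 666.887   44.316]
 [ 556.38    47.167]]
```

View pics/w3.png

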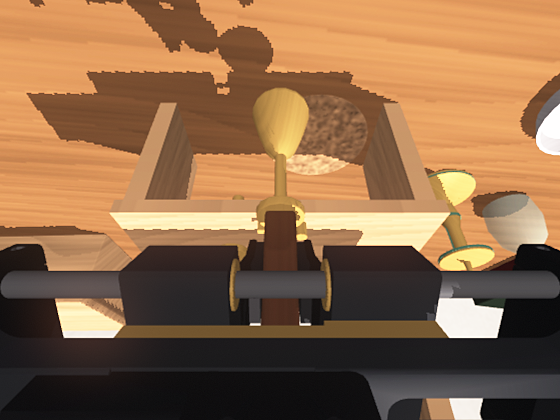

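View pics/c3.png

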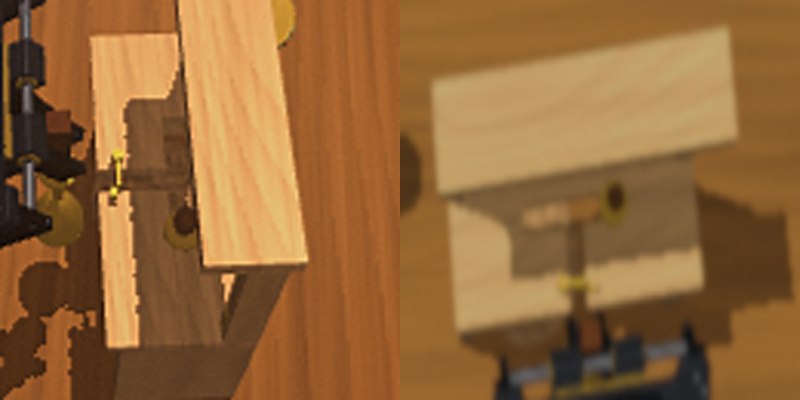

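```bash
python3 - <<'E'
from h import *
s=r.get_state(); w=r.grab_frame('wrist'); W=cloud(w,s); t=r.grab_frame('top'); T=cloud(t)
Q=inrk(W.reshape(-1,3))
p=Q[(abs(Q[:,2]-147)<3)&(abs(Q[:,0])<75)&(abs(Q[:,1])>50)&(abs(Q[:,1])<140)]; print('board y',np.percentile(p[:,1],[0.2,1,99,99.8]))
for lo,hi in((-115,-60),(60,115)):
    k=p[(p[:,1]>lo)&(p[:,1]<hi)]; print('front x',np.percentile(k[:,0],[0,1,5]), len(k))
k=Q[(Q[:,2]<132)&(Q[:,2]>50)&(Q[:,0]<0)&(Q[:,0]>-60)&(abs(Q[:,1])>90)&(abs(Q[:,1])<140)]
print('cheeks',np.percentile(k[k[:,1]>0][:,1],[1,99]),np.percentile(k[k[:,1]<0][:,1],[1,99]))
n=Q[(Q[:,2]>122)&(Q[:,2]<158)&(abs(Q[:,0]+88)<20)&(abs(Q[:,1])<15)]; print('neck',n.mean(0),np.percentile(n,[2,98],axis=0))
b=Q[(Q[:,2]>70)&(Q[:,2]<115)&(abs(Q[:,0]+88)<40)&(abs(Q[:,1])<40)]; print('bell',np.percentile(b,[2,98],axis=0))
Q=inrk(T.reshape(-1,3));p=Q[(abs(Q[:,2]-147)<4)&(abs(Q[:,0])<65)&(abs(Q[:,1])>50)&(abs(Q[:,1])<140)]; print('top board y',np.percentile(p[:,1],[0.2,1,99,99.8]))
l=Q[(abs(Q[:,2]-315)<5)]; print('ledge',np.percentile(l,[1,99],axis=0))
where()
E
```

```text
board y [-125.247 -124.066  123.195  124.172]
front x [-60.504 -59.544 -59.007] 2681
front x [-60.265 -59.474 -58.97 ] 2647
cheeks [106.84  124.145] [-125.157 -107.998]
neck [-91.295  -0.35  140.735] [[-92.779  -4.105 122.808]
 [-89.011   3.337 157.316]]
bell [[-110.083  -19.217   74.176]
 [ -88.239   18.856  114.313]]
top board y [-124.944 -123.517  123.471  124.617]
ledge [[-151.767 -127.575  310.541]
 [  49.871  126.975  318.382]]
t 9.475 collar rack [-87.885  -0.453 165.963] lean 39.388387110792834 psi 5.86519994753844 F [ 0.097 -0.103 -1.994] open 17.707442059223656 29.98247184092179
q [-0.312 -0.295  0.489  2.276 -0.125  0.47   1.971]
```

```bash
python3 - <<'E'
from h import *
carry(-50,0,167);carry(-10,0,167);carry(0,0.3,167);carry(0,0.3,167,40.5)
E
```

```text
shift [-0.1    0.002  0.077] turn [-0.    -0.003  0.   ] rows 0.6
shift [-0.203  0.002  0.162] turn [-0.    -0.003  0.   ] rows 1.2
shift [-0.229  0.003  0.183] turn [-0.    -0.003  0.   ] rows 1.4
shift [-0.23   0.003  0.183] turn [-0.    -0.025  0.   ] rows 1.4
```

>>> apply_moves(plan=[[[-1,-0.05,0.002,0.038,0,-0.003,0],[-1,-0.1,0.002,0.077,0,-0.003,0],[-1,-0.135,0.002,0.105,0,-0.003,0],[-1,-0.17,0.002,0.134,0,-0.003,0],[-1,-0.203,0.002,0.162,0,-0.003,0],[-1,-0.229,0.003,0.183,0,-0.003,0],[-1,-0.229,0.003,0.183,0,-0.003,0],[-1,-0.229,0.003,0.183,0,-0.003,0]]])

```text
clock: 10.48
position: [655.9, -76.8, 193.6]
eef_rot: [-0.048, 0.94, 0.017, 0.337]
ft_force: [-0.9, -0.5, -1.0]
opening: 17.5
gripper_force: 30.0
```

```bash
python3 - <<'E'
from h import *
where(); carry(0,0.3,167); carry(0,44,167); carry(0,45.5,167)
w=r.grab_frame('wrist');sc=r.grab_frame('scene');s=r.get_state()
cv2.imwrite('pics/c4.png',np.hstack([cv2.resize(sc['img'][200:330,250:380],(400,400),interpolation=2),cv2.resize(w['img'][60:340,140:420],(400,400),interpolation=2)])[:,:,::-1])
for f in(w,sc): find(f,['snuffer_collar','snuffer','latch_tip'])
print(rk((-45,-8,152)),rk((0,0,167)))
E
```

```text
t 10.475 collar rack [ -0.208   0.599 166.886] lean 39.50112781174019 psi 5.885652292764139 F [-0.915 -0.546 -0.975] open 17.50730601575131 29.982424573099706
q [-0.425 -0.077  0.583  2.117 -0.311  0.439  2.083]
shift [-0.001 -0.001  0.   ] turn [0. 0. 0.] rows 0.0
shift [-0.001  0.145  0.   ] turn [0. 0. 0.] rows 0.7
shift [-0.001  0.15   0.   ] turn [0. 0. 0.] rows 0.7
14 snuffer_collar 0.88 [650.4 -78.2 161.9]
14 snuffer 0.84 [645.7 -76.4  67.6]
14 latch_tip 0.91 [605.8 -91.5 152.5]
14 latch_tip 0.21 [641.9 -38.3  -2.7]
15 snuffer_collar 0.53 [645.2 -76.  167.5]
15 snuffer 0.4 [644.5 -79.   71.3]
15 snuffer 0.35 [559.9 236.1   0.5]
[601.554 -91.06  152.   ] [645.5 -78.5 167. ]
```

View pics/c4.png

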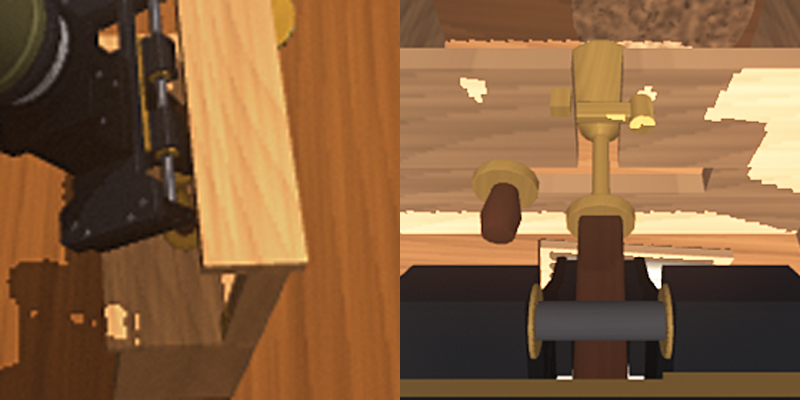

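>>> apply_moves(plan=[[[-1,0,0.04,0,0,0,0],[-1,0,0.08,0,0,0,0],[-1,0,0.12,0,0,0,0],[-1,0,0.149,0,0,0,0],[-1,0,0.149,0,0,0,0],[-1,0.015,0.149,0.018,0,0,0],[-1,0.03,0.149,0.036,0,0,0],[-1,0.038,0.149,0.046,0,0,0],[-1,0.038,0.149,0.046,0,0,0],[-1,0.038,0.149,0.046,0,0,0]]])

```text
clock: 12.12
position: [651.7, -32.5, 176.1]
eef_rot: [-0.048, 0.94, 0.017, 0.338]
ft_force: [1.1, 0.4, -2.4]
opening: 17.7
gripper_force: 30.0
```

```bash
python3 - <<'E'
from h import *
where(); carry(0,45,147)
E
```

```text
t 12.125 collar rack [  0.196  45.129 149.386] lean 39.544879332242004 psi 5.859392959369513 F [ 1.096  0.431 -2.407] open 17.692521916319674 29.98244192189304
q [-0.437 -0.077  0.495  2.159 -0.2    0.375  1.904]
shift [ 0.006 -0.     0.006] turn [-0.     0.001  0.   ] rows 0.0
```

>>> apply_moves(plan=[[[-1,0.006,0,0.006,0,0,0],[-1,0.007,0,0.008,0,0,0],[-1,0.007,0,0.008,0,0,0],[-0.3,0.007,0,0.008,0,0,0],[0,0.007,0,0.008,0,0,0],[0,0.007,0,0.008,0,0,0],[0,0.007,0,0.008,0,0,0],[0,0.007,0,0.008,0,0,0]]])

```text
clock: 13.12
position: [651.4, -32.5, 172.8]
eef_rot: [-0.048, 0.94, 0.017, 0.338]
ft_force: [-0.8, 0.4, -0.2]
opening: 43.4
gripper_force: 0.0
```

```bash
python3 - <<'E'
from h import *
where()
w=r.grab_frame('wrist');save(w,'w5');s=r.get_state();find(w,['snuffer_collar','snuffer','taper_holder'])
Q=inrk(cloud(w,s).reshape(-1,3)); b=Q[(Q[:,2]>50)&(Q[:,2]<102)&(abs(Q[:,0])<40)&(abs(Q[:,1]-45)<40)]; print('bell',np.percentile(b,[1,2,98,99],axis=0))
E
```

```text
t 13.125 collar rack [ -0.076  45.165 146.03 ] lean 39.527494141194964 psi 5.8664058887549215 F [-0.802  0.416 -0.247] open 43.36574749735641 0.0
q [-0.439 -0.073  0.498  2.163 -0.21   0.368  1.914]
16 snuffer_collar 0.93 [644.2 -34.3 145.9]
16 snuffer 0.73 [641.1 -33.3  49.2]
16 snuffer 0.34 [715.5 154.8   0.9]
bell [[-21.525  24.839  53.776]
 [-21.39   25.745  54.241]
 [ -5.29   64.612  78.958]
 [ -4.31   65.573  79.476]]
```

View pics/w5.png

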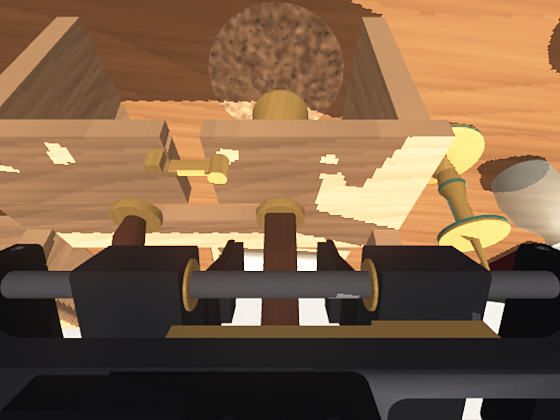

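>>> apply_moves(plan=[[[0,0,0,-0.06,0,0,0],[0,0,0,-0.12,0,0,0],[0,0,0,-0.18,0,0,0],[0,0,0,-0.24,0,0,0],[0,0,0,-0.24,0,0,0]]])

```text
clock: 13.95
position: [606.3, -37.4, 229.9]
eef_rot: [-0.048, 0.939, 0.017, 0.339]
ft_force: [0.6, 0.4, 0.5]
opening: 43.7
gripper_force: 0.0
```

```bash
python3 - <<'E'
from h import *
where(); s=r.get_state();print(s['position'])
C=np.array([562.5,237.2,0]); l=np.radians(24.6); L=C-75*np.array([np.cos(l),np.sin(l),0]);print(L)
move((500,100,200),ori(15,10));move(L+[-5,0,90],ori(24.6,10))
E
```

```text
t 13.95 collar rack [-45.566  44.873 203.162] lean 39.695223663791815 psi 5.868690730139653 F [0.609 0.433 0.491] open 43.73697259792249 0.0
q [-0.363 -0.256  0.401  2.183 -0.011  0.509  1.742]
[606.263 -37.424 229.942]
[494.307 205.979   0.   ]
shift [ 0.299  0.492 -0.118] turn [-0.086  0.658 -0.187] rows 2.9
shift [0.533 0.847 0.164] turn [-0.177  0.654 -0.382] rows 4.9
```

>>> apply_moves(plan=[[[0,0.08,0.12,-0.06,-0.02,0.16,-0.05],[0,0.16,0.25,-0.11,-0.04,0.33,-0.1],[0,0.23,0.37,-0.118,-0.065,0.5,-0.14],[0,0.299,0.492,-0.118,-0.086,0.658,-0.187],[0.3,0.38,0.61,-0.02,-0.12,0.655,-0.25],[0.3,0.46,0.73,0.07,-0.15,0.654,-0.32],[0.3,0.533,0.847,0.164,-0.177,0.654,-0.382],[0.3,0.533,0.847,0.164,-0.177,0.654,-0.382],[0.3,0.533,0.847,0.164,-0.177,0.654,-0.382],[0.3,0.533,0.847,0.164,-0.177,0.654,-0.382]]])

```text
clock: 15.2
position: [489.5, 205.4, 89.6]
eef_rot: [-0.211, 0.974, 0.019, 0.085]
ft_force: [0.6, 0.1, 0.2]
opening: 56.8
gripper_force: 0.0
```

```bash
cat >> h.py <<'E'
def dishfit(f,c,st=None):
    W=cloud(f,st).reshape(-1,3); p=W[(W[:,2]>17)&(W[:,2]<25)&(np.hypot(W[:,0]-c[0],W[:,1]-c[1])<110)]
    c=np.array(c,float)
    for _ in range(4):
        d=np.hypot(*(p[:,:2]-c).T); m=p[(d>47)&(d<58)]; x,y=m[:,0],m[:,1]
        u=(m[:,:2]-c)/np.hypot(*(m[:,:2]-c).T)[:,None]; e=np.hypot(*(m[:,:2]-c).T)-53
        c=c+np.linalg.lstsq(u,e,rcond=None)[0]
    d=np.hypot(*(p[:,:2]-c).T); l=p[(d>64)&(d<92)]; v=l[:,:2].mean(0)-c
    print('dish',c,len(m),'lug yaw',np.degrees(np.arctan2(-v[1],-v[0])),len(l))
E
python3 - <<'E'
from h import *
s=r.get_state();print(s['clock'],s['position'],s['qpos'])
for n in('scene','top','wrist'): dishfit(r.grab_frame(n),(562.5,237.2),s)
l=np.radians(24.6); L=np.array([562.5,237.2,0])-75*np.array([np.cos(l),np.sin(l),0])
move(L+[0,0,7],ori(24.6,10))
E
```

```text
15.2 [489.451 205.421  89.56 ] [-0.527  0.054  0.079  2.057 -0.002  0.857  1.552]
dish [558.997 234.963] 149 lug yaw 24.105152914007522 34
dish [561.019 236.106] 135 lug yaw nan 0
dish [561.169 235.868] 1478 lug yaw 23.655818859230266 518
shift [ 0.032 -0.006  0.274] turn [ 0.001 -0.001 -0.002] rows 1.3h.py:46: RuntimeWarning: Mean of empty slice.
  d=np.hypot(*(p[:,:2]-c).T); l=p[(d>64)&(d<92)]; v=l[:,:2].mean(0)-c
  ret = um.true_divide(
```

```bash
python3 - <<'E'
from h import *
move((492.5,205.4,7),ori(24,10))
E
```

```text
shift [ 0.038 -0.006  0.273] turn [ 0.003 -0.001  0.011] rows 1.3
```

>>> apply_moves(plan=[[[0.3,0.013,-0.002,0.09,0,0,0],[0.3,0.025,-0.004,0.18,0,0,0.01],[0.3,0.034,-0.006,0.24,0.003,0,0.011],[0.3,0.038,-0.006,0.273,0.003,0,0.011],[0.3,0.038,-0.006,0.273,0.003,0,0.011],[-1,0.038,-0.006,0.273,0.003,0,0.011],[-1,0.038,-0.006,0.273,0.003,0,0.011],[-1,0.038,-0.006,0.273,0.003,0,0.011],[-1,0.038,-0.006,0.273,0.003,0,0.011],[-1,0.038,-0.006,0.273,0.003,0,0.011],[-1,0.038,-0.006,0.273,0.003,0,0.011]]])

```text
clock: 16.73
position: [491.6, 205.7, 6.0]
eef_rot: [-0.208, 0.974, 0.018, 0.084]
ft_force: [-1.2, -0.7, 0.3]
opening: 13.6
gripper_force: 30.0
```

```bash
cat >> h.py <<'E'
def dragto(x,y,lean=10,psi=YAW,z=7): # dish centre at rack x,y
    c=rk((x,y,0)); p=np.radians(psi); move(c-75*np.array([np.cos(p),np.sin(p),0])+[0,0,z],ori(psi,lean))
E
python3 - <<'E'
from h import *
s=r.get_state();print(s['clock'],s['position'],s['qpos'],s['ft_force'],s['opening'],s['gripper_force'])
print(inrk((561,236,0)))
dragto(-115,210,psi=15); dragto(-115,140);dragto(-110,90);dragto(-85,42);dragto(-34,42)
E
```

```text
16.725 [491.59  205.708   5.979] [-0.523  0.182  0.079  2.115 -0.016  0.673  1.556] [-1.163 -0.694  0.293] 13.584523898388676 29.992158114910126
[-51.892 321.493   0.   ]
shift [ 0.305 -0.25  -0.056] turn [ 0.035 -0.004  0.199] rows 1.9
shift [ 0.368 -0.433 -0.067] turn [ 0.07  -0.004  0.399] rows 2.7
shift [ 0.404 -0.597 -0.073] turn [ 0.07  -0.004  0.399] rows 3.5
shift [ 0.375 -0.774 -0.069] turn [ 0.07  -0.004  0.399] rows 4.1
shift [ 0.216 -0.828 -0.041] turn [ 0.07  -0.004  0.399] rows 4.1
```

>>> apply_moves(plan=[[[-1,0.1,-0.08,-0.018,0.012,0,0.066],[-1,0.2,-0.165,-0.037,0.024,0,0.133],[-1,0.305,-0.25,-0.056,0.035,-0.004,0.199],[-1,0.335,-0.34,-0.061,0.053,-0.004,0.3],[-1,0.368,-0.433,-0.067,0.07,-0.004,0.399],[-1,0.386,-0.515,-0.07,0.07,-0.004,0.399],[-1,0.404,-0.597,-0.073,0.07,-0.004,0.399],[-1,0.404,-0.597,-0.073,0.07,-0.004,0.399],[-1,0.404,-0.597,-0.073,0.07,-0.004,0.399]]])

```text
clock: 17.85
position: [452.2, -8.5, 6.5]
eef_rot: [-0.05, 0.995, 0.004, 0.087]
ft_force: [0.1, -0.1, -1.2]
opening: 13.5
gripper_force: 30.0
```

```bash
python3 - <<'E'
from h import *
s=r.get_state();print(s['clock'],s['position'],s['qpos'],s['ft_force'],s['opening'],s['gripper_force'])
t=r.grab_frame('top');c=rk((-110,90,0))[:2];dishfit(t,c);dishfit(r.grab_frame('scene'),c);dishfit(r.grab_frame('wrist'),c,s);print('want',c)
dragto(-110,90,z=6.5);dragto(-85,42,z=6.5);dragto(-34,42,z=6.5)
E
```

```text
17.85 [452.243  -8.459   6.5  ] [-0.312  0.014  0.285  2.302 -0.027  0.653  1.664] [ 0.109 -0.119 -1.242] 13.45251454301817 29.99902993440628
dish [528.922  -0.404] 186 lug yaw -145.07059799566667 2
dish [527.131  -1.796] 222 lug yaw 17.009742527192696 3
dish [528.085  -0.443] 314 lug yaw 5.920001400075798 819
want [526.872  -0.222]
shift [-0.    -0.001  0.   ] turn [ 0.    -0.     0.001] rows 0.0
shift [-0.082 -0.161  0.015] turn [ 0.    -0.     0.001] rows 0.9
shift [-0.25  -0.161  0.044] turn [ 0.    -0.     0.001] rows 1.4
```

>>> apply_moves(plan=[[[-1,-0.04,-0.08,0.007,0,0,0],[-1,-0.082,-0.161,0.015,0,0,0],[-1,-0.13,-0.161,0.023,0,0,0],[-1,-0.19,-0.161,0.034,0,0,0],[-1,-0.25,-0.161,0.044,0,0,0],[-1,-0.25,-0.161,0.044,0,0,0],[-1,-0.25,-0.161,0.044,0,0,0]]])

```text
clock: 18.88
position: [532.3, -47.4, 6.5]
eef_rot: [-0.052, 0.995, 0.005, 0.087]
ft_force: [-0.5, 0.3, -2.3]
opening: 14.0
gripper_force: 30.0
```

```bash
python3 - <<'E'
from h import *
s=r.get_state();print(s['clock'],s['position'],inrk(s['position']),s['qpos'],s['ft_force'],s['opening'],s['gripper_force'])
dragto(-34,42,lean=32,z=8)
p=rk((-34-75,42,8)); move(p-120*ori(YAW,32).as_matrix()[:,2],ori(YAW,32))
move(p-60*ori(YAW,10).as_matrix()[:,2],ori(YAW,10))
E
```

```text
18.875 [532.343 -47.391   6.535] [-109.382   42.519    6.535] [-0.249  0.188  0.33   2.119 -0.145  0.678  1.851] [-0.453  0.312 -2.349] 14.027660023659916 29.98656302690506
shift [-0.002 -0.002 -0.005] turn [ 0.001 -0.489  0.001] rows 2.1
shift [ 0.148 -0.001 -0.375] turn [ 0.001 -0.489  0.001] rows 2.1
shift [-0.002 -0.002 -0.205] turn [ 0.001 -0.001  0.002] rows 1.0
```

>>> apply_moves(plan=[[[0.2,0,0,0,0,0,0],[0.2,0,0,0,0,0,0],[0.2,0,0,0,0,0,0],[0.2,0,0,0,0,0,0],[0.2,0,0,-0.1,0,0,0],[0.2,0,0,-0.2,0,0,0],[0.2,0.04,0,-0.22,0,-0.2,0],[0.2,0.075,0,-0.2,0,-0.4,0],[0.2,0.085,0,-0.2,0,-0.489,0],[0.2,0.085,0,-0.2,0,-0.489,0],[0.2,0.085,0,-0.2,0,-0.489,0]]])

```text
clock: 20.25
position: [497.7, -52.9, 62.0]
eef_rot: [-0.048, 0.96, 0.014, 0.276]
ft_force: [-0.6, 0.4, 0.4]
opening: 52.4
gripper_force: 0.0
```

```bash
python3 - <<'E'
from h import *
s=r.get_state();print(s['clock'],s['position'],inrk(s['position']),s['qpos'],s['ft_force'],s['opening'])
w=r.grab_frame('wrist');dishfit(w,rk((-34,42,0))[:2],s);print(rk((-34,42,0))); cv2.imwrite('pics/w6.png',w['img'][:,:,::-1])
dragto(-34,42,lean=32,z=8)
E
```

```text
20.25 [497.686 -52.915  62.02 ] [-144.423   40.568   62.02 ] [ 0.266 -0.162 -0.111  2.448 -0.463  0.341  2.221] [-0.566  0.357  0.395] 52.35470306071089
dish [607.705 -39.167] 1231 lug yaw 6.238723827552366 433
[607.383 -40.197   0.   ]
shift [-0.006  0.004  0.215] turn [-0.002  0.001 -0.001] rows 1.0
```

View pics/w6.png

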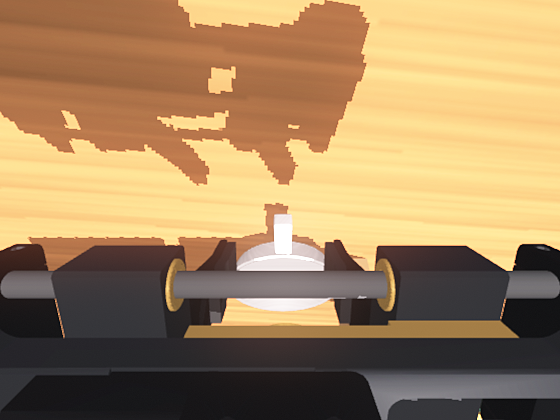

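>>> apply_moves(plan=[[[0.2,-0.002,0.003,0.07,0,0,0],[0.2,-0.004,0.007,0.14,0,0,0],[0.2,-0.006,0.007,0.215,0,0,0],[0.2,-0.006,0.007,0.215,0,0,0],[0.2,-0.006,0.007,0.215,0,0,0],[-1,-0.006,0.007,0.215,0,0,0],[-1,-0.006,0.007,0.215,0,0,0],[-1,-0.006,0.007,0.215,0,0,0],[-1,-0.006,0.007,0.215,0,0,0],[-1,-0.006,0.007,0.215,0,0,0]]])

```text
clock: 21.55
position: [532.9, -46.3, 7.8]
eef_rot: [-0.049, 0.96, 0.014, 0.276]
ft_force: [-1.3, -0.8, 1.7]
opening: 13.8
gripper_force: 30.0
```

```bash
python3 - <<'E'
from h import *
s=r.get_state();print(s['clock'],s['position'],inrk(s['position']),s['qpos'],s['ft_force'],s['opening'],s['gripper_force'])
dragto(0.5,44.5,lean=32,z=s['position'][2])
E
```

```text
21.55 [532.935 -46.335   7.827] [-108.685   43.509    7.827] [ 0.203  0.042 -0.087  2.412 -0.677  0.179  2.428] [-1.31  -0.764  1.679] 13.771571985448528 30.000341534614563
shift [-0.097  0.003  0.06 ] turn [-0.     0.001 -0.   ] rows 0.5
```

>>> apply_moves(plan=[[[-1,-0.032,0.001,0.02,0,0,0],[-1,-0.064,0.002,0.04,0,0,0],[-1,-0.097,0.003,0.06,0,0,0],[-1,-0.097,0.003,0.06,0,0,0],[-1,-0.097,0.003,0.06,0,0,0],[0.1,-0.097,0.003,0.06,0,0,0],[0.1,-0.097,0.003,0.06,0,0,0],[0.1,-0.097,0.003,0.06,0,0,0],[0.1,-0.097,0.003,0.06,0,0,0]]])

```text
clock: 22.68
position: [566.7, -41.9, 7.9]
eef_rot: [-0.049, 0.96, 0.014, 0.275]
ft_force: [0.9, -0.1, -0.2]
opening: 43.8
gripper_force: 0.0
```

```bash
python3 - <<'E'
from h import *
s=r.get_state();print(s['clock'],s['position'],inrk(s['position']),s['qpos'],s['ft_force'],s['opening'],s['gripper_force'])
E
```

```text
22.675 [566.731 -41.853   7.905] [-74.608  44.51    7.905] [ 0.161  0.105 -0.068  2.341 -0.591  0.175  2.325] [ 0.936 -0.092 -0.179] 43.78111677695276 0.0
```

Back off along the tool and check.

>>> apply_moves(plan=[[[0.1,0,0,-0.06,0,0,0],[0.1,0,0,-0.14,0,0,0],[0.1,0,0,-0.22,0,0,0],[0.1,0,0,-0.28,0,0,0],[0.1,0,0,-0.28,0,0,0],[0.1,0,0,-0.28,0,0,0]]])

```text
clock: 23.42
position: [522.5, -46.3, 78.7]
eef_rot: [-0.049, 0.96, 0.014, 0.275]
ft_force: [0.4, -1.4, 0.2]
opening: 47.9
gripper_force: 0.0
```

```bash
python3 - <<'E'
from h import *
s=r.get_state();print(s['clock'],s['position'],s['qpos'],s['ft_force'])
w=r.grab_frame('wrist');save(w,'w7');g=rk((0,45,0));print(g);dishfit(w,g[:2],s)
a=r.grab_frame('scene');t=r.grab_frame('top')
for f in(w,a,t):find(f,['snuffer_collar','snuffer','dish','latch_tip','taper_holder'])
E
```

```text
23.425 [522.499 -46.271  78.708] [ 0.136 -0.142 -0.015  2.389 -0.34   0.366  2.079] [ 0.447 -1.364  0.24 ]
[640.898 -33.736   0.   ]
dish [643.042 -33.882] 487 lug yaw -8.964071756515589 538
24 snuffer 0.68 [642.9 -35.8  47.9]
24 dish 0.9 [646.9 -34.4   1.7]
24 latch_tip 0.58 [645.8 -31.9   3.8]
25 snuffer 0.59 [639.8 -34.2  48.4]
25 dish 0.94 [582.6 392.4  -1.2]
25 dish 0.51 [641.8 -30.1 148.3]
25 dish 0.43 [645.4 -30.5   2.5]
25 latch_tip 0.54 [644.5 -33.7   0.1]
25 latch_tip 0.23 [634.1 -82.7 303.5]
25 taper_holder 0.63 [ 652.7 -124.9   85.6]
25 taper_holder 0.58 [648.2 -76.2 146.7]
26 snuffer_collar 0.47 [642.8 -30.8 146.2]
26 snuffer 0.68 [641.8 -37.   49.6]
26 dish 0.89 [368.5 363.8   1.1]
26 dish 0.74 [646.3 -33.9   2. ]
26 dish 0.62 [585.7 391.3   2.2]
26 taper_holder 0.46 [ 648.2 -124.5   84.3]
```

View pics/w7.png

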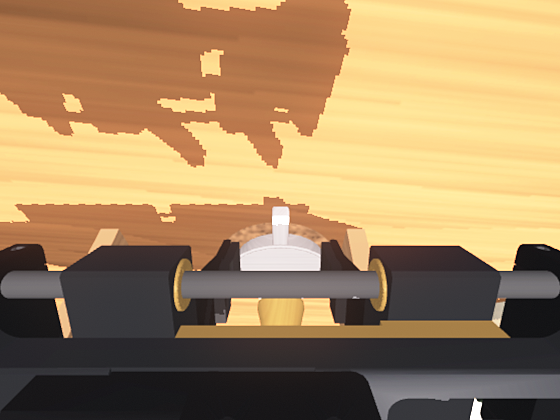

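```bash
python3 -c "
from h import *
print(r.job_done())"
```

```text
the job is handed in; nothing more can be done
None
```

The snuffer hangs by its collar at the end of the free arm with the latch shut behind it, and the dish is released on the counter about 5 mm from centred below the bell. I handed the job in at about 24 s; no verdict came back.

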